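Put the tray of cam locks away on the middle rails of the organiser

TASK

Pick up the blue tray of cam locks by its upright tab and slide it into the open front of the clear organiser on the middle (blue) pair of rails, all the way in to the back stop, then let it rest there. Leave the grey tray of hinges where it lies.

Things in the scene. Friction and masses are not known exactly. Their poses are not given: they have to be found in the camera images.
- blue_tray: Blue tray, loose, 0.12 kg: sheet 100 (x) by 120 (y) by 4 mm, rim 12 mm high, cam locks fixed in it to 15 mm. Origin: centre of the sheet's underside; z up; the +x end goes in first. At -x a flat tongue 36 mm wide, 4 mm thick, runs from x = -50 to -120 mm; on it stands the tab to pinch across y from above: centre x = -105, y = 0, 26 mm long (x), 12 mm thick (y), top 45 mm above the underside.
- grey_tray: Grey tray of the same shape, size and axes holding two steel hinges, loose on the table; it stays where it lies.
- organiser: Clear three-tier organiser, fixed. Origin: centre of its underside; z up. 120 mm deep (x -60 to 60), 142 mm wide (y), 160 mm high, no roof. Open front at x = -60; trays slide in along +x. Side walls 134 mm apart inside; back wall (stop) at x = 60. Three rail pairs along the side walls, rails 24 mm wide, 5 mm thick, tops at 30 (white), 80 (blue) and 130 mm (white).
- middle_home (a point): Midway between the middle (blue) rails at the height of their tops: where the blue tray's origin lies when fully home against the back stop. At x = 10, y = 0, z = 80 mm in the organiser's frame, same axes. The tray's +x then points along this +x, its tongue and tab sticking out of the open front.
Mind the look-alikes: they are no part of the job. Of the things like the blue_tray, leave any that is pink; of the rest the larger one is meant.

How it is judged:
By the outcome, as a careful person would: the job done as asked, in the order asked, and still so for the second after the job is handed in, with the robot touching nothing.
It also fails if it takes over 42 s, if anything falls off the work surface, if the arm or the gripper's body presses on something with over 40 N, if the wrist force passes 120 N, or if a joint passes its speed limit or range.

ROBOT

A 6-joint arm with a two-finger parallel gripper is mounted at the origin on the work surface. World frame = base frame: x ahead of the robot, y to its left, z up, the work surface at z = 0. Lengths are in m, angles in rad, forces in N, time in s.
With the tool pointing down it reaches from about 0.325 to 0.9 m from the base axis. Payload 6.1 kg.
Tool frame: the origin (TCP) lies at the very end of the fingers, on their centre line; the grasp point (between the pads) lies 19 mm behind it (grasp_offset is the distance from the TCP to the grasp point, in m); z points along the fingers, y is the line along which they close (so a half turn about z gives the same grasp; the last joint's range is limited). The gripper opens to 87 mm and grips with 3 to 60 N. Pads are 19 mm wide; open, the fingers measure 117 mm over their backs; the gripper's body (75 mm by 190 mm) begins 51 mm behind the grasp point.
Start: joints at [-1.465, 0.22, 1.526, -0, 1.395, -0.126], TCP at [0.144, -0.608, 0.223] pointing down, gripper open.
Joint ranges: [-2.98, 2.98], [-0.91, 2.08], [0.09, 2.57], [-1.24, 4.39], [0.2, 2.65], [-2.68, 2.68]. Speed limits (rad/s): [2.57, 2.57, 3.01, 3.14, 3.14, 3.14].

INTERFACE

Orientations are given as a unit quaternion [x, y, z, w].
In Python, from plant import get_state, get_image, hand_in, regions_of, pinpoint, grasp_offset gives the robot as it stands.
- The arm moves only by the tool send_rows, never from a script. Its argument "series" is a list that holds one entry, the list of rows, each a list of 5 numbers: the shift along the tool's x, y, z in cm, then the turn about the tool's z in degrees, then the finger opening in cm, from 0 to 8.7. A call has 1 to 12 rows; each row shifts and turns the commanded pose from where the row before left it, along the tool's axes as they then stand; what a row does not reach is not made up. A row lasts 1/12 s, in which the tool goes at most 41.7 mm and 7.16 degrees, less where a joint would pass 70% of its speed; a pose out of reach is approached as far as the arm can. A call is refused whole if a number of a shift passes 4.17 or a number of a turn 7.16, either way. A call with a gripper value outside its range is refused whole. The fingers move at their own pace and stop on an object; "grip_force" is the grip in N (left out, the last holds). Time passes only in rows, so rows that do not move let the fingers close. It gives the time, the measured TCP pose, the force, the opening and the grip force at its end, in the units of the state.
- get_state(): the state, without advancing time (a new reading comes with each control period).
- get_image(name): name is "side" or "top" or "wrist"; returns a dict with "pixels" (384x512x3 uint8, red, green, blue), "z_map" (384x512 float32, m along the optical axis (not along the pixel's ray), 0 where there is no reading), "fx", "fy", "cx", "cy" (pixels), "camera_from_world" (4x4, takes a point from world to camera coordinates); the wrist camera has in their place "mount" (4x4, takes a point from camera to tool coordinates, whose origin is the TCP and whose axes are the flange's). Camera axes: x right, y up, looking along -z (the intrinsics and any distortion apply to the point x, -y, -z); pixel columns grow to the right and rows downward; lengths in m; the calibration is good to about 2 mm. A picture is of the moment at which its call begins: read the wrist's pose just before it.
- hand_in(): hands the job in; it is judged then, once.
Trained networks look in a picture, given as the dict that the camera call returned (one of the last four; its "shot" number tells which), for a name from the list of things; names that differ only in an ending like _2 or _b are one class to them, and where a whole thing is asked for, a point or a joint stands for the part that bears it (a point fixed in the world has none). Each returns a list of dicts, best first, with "confidence" (0 to 1); they miss things now and then, are a little off and sometimes report something else, mostly with a low value. They report only what shows in the picture. A call takes as long as a camera call. They do not tell look-alikes from the thing itself.
- regions_of(picture, thing): "pixels" (384x512 bool, what is visible of it) and "centre" ([column, row] in pixels, amid what is visible of it).
- pinpoint(picture, thing): "centre" ([column, row] in pixels: a listed point, or the origin of a listed thing).
The state is a dict: "time": time; "joint_pos": joint angles; "joint_velocities": joint speeds; "joint_torque": joint torques, N m; "eef_pos": TCP position; "ee_rot": TCP orientation; "wrist_force": force on the tool from outside, world axes, zero at the start; "moment": the same for the moment, N m; "opening": finger opening in m; "gripper_force": force on a finger pad.
Only numpy, scipy, OpenCV 4.12 (cv2) and the standard library are available. Lean on these libraries where they do the work, as an engineer would, in place of code of your own. Each camera call takes 0.05 s, during which the arm holds its last target. There are 200 camera calls.

## Working session

There is one attempt and no reset: what is moved stays moved. The work goes in short steps, Python scripts to look and compute and a tool call to move; the robot and the scene stay as the last step left them, time stands still between calls to the robot, and variables do not carry over. Pictures are saved under pics/ and viewed, at most 10 in all, crops included, and the job is handed in when it is done.

Besides the shell and the picture viewer there is one more tool, called after "Request:" in YAML: its name, and indented under it one key for each argument. send_rows: Moves the arm, as the interface text tells. Its arguments: {"type":"object","properties":{"series":{"type":"array","items":{"type":"array","items":{"type":"array","items":{"type":"number"}}}},"grip_force":{"type":"number"}},"required":["series"]}

```bash
mkdir -p pics; cat > h.py <<'E'
import numpy as np, cv2
from plant import *
from scipy.spatial.transform import Rotation as R
def Twc(p,s=None):
    if "camera_from_world" in p: return np.linalg.inv(np.array(p["camera_from_world"]))
    T=np.eye(4);T[:3,:3]=R.from_quat(s["ee_rot"]).as_matrix();T[:3,3]=s["eef_pos"]
    return T@np.array(p["mount"])
def cloud(p,s=None):
    z=p["z_map"];v,u=np.mgrid[:384,:512]
    c=np.stack([(u-p["cx"])/p["fx"]*z,-(v-p["cy"])/p["fy"]*z,-z,np.ones_like(z)],-1)
    w=(c@Twc(p,s).T)[...,:3]; w[z<=0]=np.nan
    return w
def ray(p,uv,h,s=None):
    T=Twc(p,s);d=T[:3,:3]@np.array([(uv[0]-p["cx"])/p["fx"],-(uv[1]-p["cy"])/p["fy"],-1])
    o=T[:3,3];return o+d*(h-o[2])/d[2]
def save(n,p): cv2.imwrite(f"pics/{n}.png",p["pixels"][...,::-1])
E
python3 - <<'E'
from h import *
s=get_state();print(s)
for n in("top","side"):
    p=get_image(n);save(n,p);w=cloud(p);print(n,{k:v for k,v in p.items() if k not in("pixels","z_map")})
    for t in("blue_tray","grey_tray","organiser"):
        for r in regions_of(p,t):
            q=w[r["pixels"]];print(t,round(r["confidence"],2),r["centre"],r["pixels"].sum(),np.nanpercentile(q,[2,50,98],axis=0).round(3).tolist())
    for t in("blue_tray","organiser","middle_home"):
        print("pin",t,[(round(r["confidence"],2),r["centre"]) for r in pinpoint(p,t)])
E
```

```text
{'time': 0.0, 'joint_pos': array([-1.46509264e+00,  2.21224548e-01,  1.52761451e+00, -5.08358077e-05,
        1.39466702e+00, -1.26083995e-01]), 'joint_velocities': array([ 0.00058803, -0.0002785 ,  0.00055769, -0.00025825, -0.00131854,
       -0.00027372]), 'joint_torque': array([-1.69919349e-03, -4.94615757e+01, -3.87371886e+01,  7.00518745e-02,
        5.72225580e-02, -1.90298274e-04]), 'eef_pos': array([ 0.1434975 , -0.60767302,  0.22143642]), 'ee_rot': array([ 9.93290850e-01,  1.15638973e-01, -1.52702315e-05, -9.56916560e-04]), 'wrist_force': array([ 0.05056169,  0.76092018, -0.4299222 ]), 'moment': array([ 0.01431321,  0.01248529, -0.02008084]), 'gripper_force': 0.0, 'opening': 0.08764986691089714}
top {'fx': 488.9126377118133, 'fy': 488.9126377118133, 'cx': 262.51038519018306, 'cy': 191.40587378021132, 'camera_from_world': array([[ 0.01353958, -0.9998158 , -0.01360317,  0.03439906],
       [ 0.98038348,  0.01059863,  0.19681438, -0.52807683],
       [-0.19663395, -0.01600111,  0.98034639, -0.91835014],
       [ 0.        ,  0.        ,  0.        ,  1.        ]]), 'shot': 1}
b
[... 937 characters left out ...]
,
       [-0.12444528,  0.64945218,  0.75015015, -0.79159414],
       [ 0.        ,  0.        ,  0.        ,  1.        ]]), 'shot': 2}
blue_tray 0.84 [277.0, 220.4] 3685 [[0.414, -0.084, 0.001], [0.477, 0.017, 0.004], [0.53, 0.078, 0.038]]
blue_tray 0.61 [338.1, 337.5] 5748 [[0.287, 0.165, 0.001], [0.344, 0.22, 0.004], [0.402, 0.281, 0.014]]
blue_tray 0.55 [176.0, 205.4] 1716 [[0.609, -0.036, -0.001], [0.658, 0.012, 0.003], [0.709, 0.062, 0.028]]
organiser 0.89 [159.1, 331.6] 13194 [[0.492, 0.211, 0.004], [0.604, 0.283, 0.12], [0.655, 0.355, 0.16]]
pin blue_tray [(0.95, [275.4, 226.4]), (0.9, [171.4, 212.8]), (0.77, [333.8, 332.8])]
pin organiser [(0.58, [180.1, 352.8])]
pin middle_home []
```

View pics/top.png

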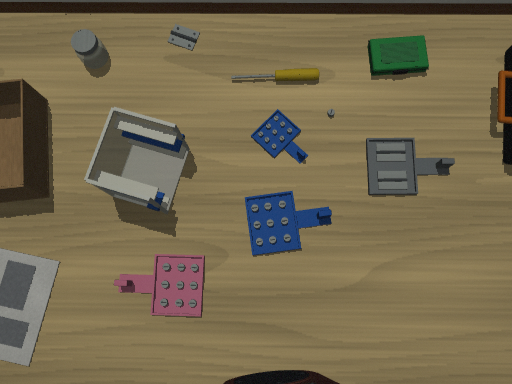

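View pics/side.png

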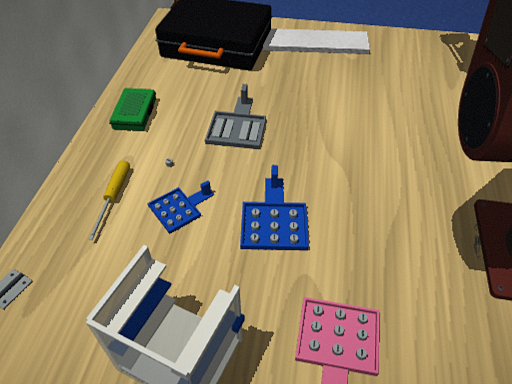

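The top view shows the large blue tray at (273,222) with its tab at (324,214), pointing to world −y. The small blue tray at (275,133) and the pink one at (180,286) are look-alikes. The organiser is at (138,160). The side view shows its closed wall on the +y side (bottom left) and the open front facing −y.

```bash
cat > m.py <<'E'
from h import *
def tray(p,s=None,near=(0.477,0.01)):
    w=cloud(p,s)
    for r in regions_of(p,"blue_tray"):
        q=w[r["pixels"]];q=q[~np.isnan(q[:,0])];m=np.median(q,0)
        if np.hypot(*(m[:2]-near))<.06:
            tab=q[(q[:,2]>m[2]+.02)]; top=tab[tab[:,2]>np.percentile(tab[:,2],60)]
            mask=(r["pixels"]*255).astype(np.uint8)
            k=cv2.morphologyEx(mask,cv2.MORPH_OPEN,np.ones((25,25)))>0
            b=w[k&r["pixels"]];b=b[~np.isnan(b[:,0])]
            rc=cv2.minAreaRect(b[:,:2].astype(np.float32)*1000)
            print("tab med",np.median(tab,0).round(4),"top",np.median(top,0).round(4),top[:,2].max().round(4),len(tab),"tray rect",rc,"pin",[x["centre"] for x in pinpoint(p,"blue_tray")])
            c=np.array(rc[0])/1000;d=c-np.median(top,0)[:2];print("dir deg",np.degrees(np.arctan2(d[1],d[0])),"len",np.hypot(*d))
E
python3 - <<'E'
from m import *
for n in("top","side"):
    p=get_image(n);tray(p);w=cloud(p)
    r=regions_of(p,"organiser")
    q=w[r[0]["pixels"]];q=q[~np.isnan(q[:,0])]
    box=w[(w[...,0]>.46)&(w[...,0]<.70)&(w[...,1]>.18)&(w[...,1]<.38)]
    for nm,a,b in(("walls",.152,.17),("rail130",.125,.136),("rail80",.074,.086)):
        k=box[(box[:,2]>a)&(box[:,2]<b)]
        print(n,nm,len(k),cv2.minAreaRect(k[:,:2].astype(np.float32)*1000),np.median(k[:,2]))
    for x in pinpoint(p,"middle_home"):print("home",x["confidence"],ray(p,x["centre"],.08))
    for x in pinpoint(p,"organiser"):print("org",x["confidence"],ray(p,x["centre"],0))
E
```

```text
tab med [ 0.4867 -0.0816  0.0442] top [ 0.4868 -0.0803  0.0461] 0.0489 96 tray rect ((471.71563720703125, 17.991741180419922), (117.55187225341797, 105.83967590332031), 1.0364559888839722) pin [[275.7, 220.1], [177.9, 285.5], [276.0, 132.8]]
dir deg 98.71217934857046 len 0.09946258892813614
top walls 923 ((575.9910888671875, 279.479736328125), (125.4896469116211, 148.7038116455078), 73.96871948242188) 0.1596656680312184
top rail130 1745 ((574.9435424804688, 277.8343200683594), (122.43925476074219, 147.675537109375), 74.1890869140625) 0.130077778510431
top rail80 646 ((574.1856079101562, 278.75531005859375), (123.87263488769531, 155.68594360351562), 74.32711791992188) 0.08007137847822815
home 0.94 [0.58153518 0.28404405 0.08      ]
org 0.93 [0.5776465  0.27311825 0.        ]
tab med [ 0.4871 -0.0718  0.0425] top [ 0.488  -0.0783  0.0441] 0.0458 104 tray rect ((472.1717834472656, 17.977462768554688), (123.54796600341797, 114.1654281616211), 8.349967956542969) pin [[336.1, 333.5], [275.4, 228.3], [175.6, 212.4]]
dir deg 99.32915077669652 len 0.09760388946446646
side walls 2183 ((576.1983032226562, 281.3182067871094), (124.78874206542969, 149.55174255371094), 73.97257232666016) 0.15914540138317557
side rail130 3120 ((574.2779541015625, 281.604736328125), (125.45014190673828, 144.62400817871094), 73.9950942993164) 0.12957543887256712
side rail80 1456 ((572.0064086914062, 282.885009765625), (124.46656799316406, 149.76226806640625), 73.83119201660156) 0.0795503297991878
home 0.73 [0.58142875 0.28987546 0.08      ]
org 0.78 [0.5748864  0.27906526 0.        ]
```

Request:
send_rows:
  series:
    - [[2.6,-2.4,0,0,8.7],[2.6,-2.4,0,0,8.7],[2.6,-2.4,0,0,8.7],[2.6,-2.4,0,0,8.7],[2.6,-2.4,0,0,8.7],[2.6,-2.4,0,0,8.7],[2.6,-2.4,0,0,8.7],[2.6,-2.4,0,0,8.7],[2.6,-2.4,0,0,8.7],[2.6,-2.4,0,0,8.7],[2.6,-2.4,0,0,8.7],[2.6,-2.4,0,0,8.7]]

```text
time: 2.3
eef_pos: [0.3818, -0.2548, 0.2229]
ee_rot: [0.993, 0.116, 0.0, 0.0]
wrist_force: [0.2, 0.3, 0.4]
opening: 0.087
gripper_force: 0.0
```

Request:
send_rows:
  series:
    - [[0,0,0,-7.1,8.7],[0,0,0,-7.1,8.7],[0,0,0,-7.1,8.7],[0,0,0,-7.1,8.7],[0,0,0,-7.1,8.7],[0,0,0,-7.1,8.7],[0,0,0,-7.1,8.7],[0,0,0,-7.1,8.7],[0,0,0,-7.1,8.7],[0,0,0,-7.1,8.7],[0,0,0,-7.1,8.7],[0,0,0,-7.1,8.7]]

```text
time: 3.3
eef_pos: [0.3811, -0.2563, 0.2227]
ee_rot: [0.651, 0.759, 0.0, 0.0]
wrist_force: [0.1, -0.2, -0.1]
opening: 0.0871
gripper_force: 0.0
```

Request:
send_rows:
  series:
    - [[2.55,2.2,1,0,8.7],[2.55,2.2,1,0,8.7],[2.55,2.2,1,0,8.7],[2.55,2.2,1,0,8.7],[2.55,2.2,1,0,8.7],[2.55,2.2,1,0,8.7],[0,0,0,0,8.7],[0,0,0,0,8.7]]

```text
time: 3.97
eef_pos: [0.489, -0.0839, 0.1618]
ee_rot: [0.651, 0.759, -0.0, -0.001]
wrist_force: [-0.8, 0.1, -0.7]
opening: 0.0867
gripper_force: 0.0
```

```bash
python3 - <<'E'
from m import *
s=get_state();p=get_image("wrist");save("w1",p);print(s["eef_pos"],s["ee_rot"],p["mount"])
w=cloud(p,s);T=Twc(p,s)
k=(w[...,2]>.03)&(w[...,2]<.055)&(np.hypot(w[...,0]-.487,w[...,1]+.085)<.04)
q=w[k];print("tab",len(q),np.percentile(q,[2,50,98],axis=0).round(4),cv2.minAreaRect(q[:,:2].astype(np.float32)*1000))
for r in regions_of(p,"blue_tray"):
  q=w[r["pixels"]];print(r["confidence"],np.nanmedian(q,0))
tray(p,s)
E
```

```text
[ 0.48904756 -0.08388012  0.16180015] [ 6.51496301e-01  7.58651370e-01 -3.65946670e-04 -7.31414497e-04] [[-1.16437536e-03  9.63558606e-01  2.67494780e-01  7.43118125e-02]
 [ 9.99999022e-01  1.32919862e-03 -4.35098393e-04 -1.99835388e-04]
 [-7.74796492e-04  2.67494011e-01 -9.63559211e-01 -1.62599381e-01]
 [ 0.00000000e+00  0.00000000e+00  0.00000000e+00  1.00000000e+00]]
tab 312 [[ 0.4802 -0.0925  0.0341]
 [ 0.4865 -0.0786  0.0451]
 [ 0.493  -0.0673  0.0467]] ((486.79132080078125, -80.00543212890625), (11.47438907623291, 25.711841583251953), 8.608654975891113)
0.64 [0.47543009 0.01936679 0.00498097]
tab med [ 0.4865 -0.0783  0.0451] top [ 0.4867 -0.0803  0.0457] 0.0472 323 tray rect ((475.041748046875, -11.003219604492188), (122.54094696044922, 170.2984619140625), 8.323136329650879) pin [[428.1, 114.7], [250.9, 79.2]]
dir deg 99.53319279018613 len 0.07023407075997015
```

View pics/w1.png

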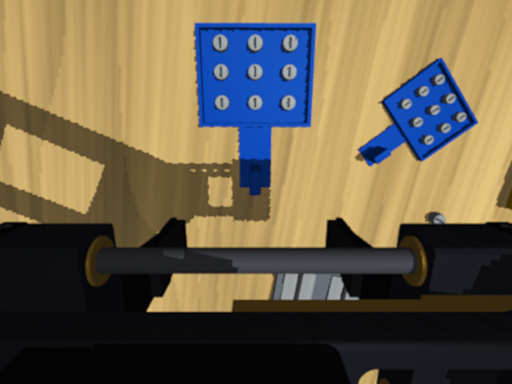

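The wrist view shows the tab at (255,177), aligned with the fingers. The depth puts its centre at (0.4868, −0.080) with its top at 45 mm.

Request:
send_rows:
  series:
    - [[0.4,-0.15,2.4,0,8.7],[0,0,2.4,0,8.7],[0,0,2.4,0,8.7],[0,0,2.4,0,8.7],[0,0,2.4,0,8.7],[0,0,1.4,0,8.7],[0,0,0.9,0,8.7],[0,0,0,0,8.7],[0,0,0,0,8.7]]

```text
time: 4.92
eef_pos: [0.4871, -0.0825, 0.02]
ee_rot: [0.653, 0.757, 0.0, 0.0]
wrist_force: [1.2, -0.1, 0.7]
opening: 0.0872
gripper_force: 0.0
```

Request:
send_rows:
  series:
    - [[0,0,0,0,4],[0,0,0,0,2],[0,0,0,0,0],[0,0,0,0,0],[0,0,0,0,0],[0,0,0,0,0],[0,0,0,0,0],[0,0,0,0,0],[0,0,0,0,0],[0,0,0,0,0],[0,0,0,0,0],[0,0,0,0,0]]
  grip_force: 50

```text
time: 5.92
eef_pos: [0.487, -0.0818, 0.0195]
ee_rot: [0.653, 0.757, -0.0, -0.0]
wrist_force: [-0.1, -0.6, 0.6]
opening: 0.0148
gripper_force: 0.0
```

Request:
send_rows:
  series:
    - [[0,0,0,0,0],[0,0,0,0,0],[0,0,0,0,0],[0,0,0,0,0],[0,0,0,0,0],[0,0,-0.5,0,0],[0,0,-0.5,0,0],[0,0,-1,0,0],[0,0,-1,0,0],[0,0,-1,0,0],[0,0,0,0,0],[0,0,0,0,0]]

```text
time: 6.92
eef_pos: [0.488, -0.0821, 0.0609]
ee_rot: [0.653, 0.757, 0.001, 0.001]
wrist_force: [-0.5, 0.2, -2.7]
opening: 0.0117
gripper_force: 50.0
```

```bash
python3 - <<'E'
from m import *
s=get_state();print(s["eef_pos"],s["opening"],s["gripper_force"])
p=get_image("wrist");w=cloud(p,s)
for r in regions_of(p,"blue_tray"):
  m=r["pixels"];q=w[m];q=q[~np.isnan(q[:,0])]
  T=R.from_quat(s["ee_rot"]).as_matrix();l=(q-s["eef_pos"])@T
  A=np.c_[l[:,:2],np.ones(len(l))];k=(l[:,0]>.05)
  for _ in range(3):
    c=np.linalg.lstsq(A[k],l[k,2],rcond=None)[0]; k=k&(abs(A@c-l[:,2])<.004)
  print(r["confidence"],np.median(q,0),"plane (tool) dz/dx,dz/dy,z0",c,k.sum())
  b=l[k];print(np.percentile(b,[1,99],axis=0).round(4),cv2.minAreaRect(b[:,:2].astype(np.float32)*1000))
p=get_image("side");save("s2",p)
E
```

```text
[ 0.48801685 -0.082095    0.06090098] 0.011701457735754482 49.999962793663144
0.78 [0.64065577 0.00208921 0.00389593] plane (tool) dz/dx,dz/dy,z0 [-0.017972    0.04961023  0.0501378 ] 4122
[[0.0506 0.1381 0.0521]
 [0.1144 0.195  0.0594]] ((78.16837310791016, 161.96104431152344), (58.92090606689453, 71.68505096435547), 75.9610824584961)
0.55 [0.47732308 0.00871061 0.04594959] plane (tool) dz/dx,dz/dy,z0 [ 0.00216353 -0.00089951  0.01485572] 22851
[[ 0.053  -0.0562  0.0121]
 [ 0.1332  0.0557  0.0166]] ((92.09835815429688, -0.19842147827148438), (113.30703735351562, 84.1939468383789), 89.99141693115234)
```

View pics/s2.png

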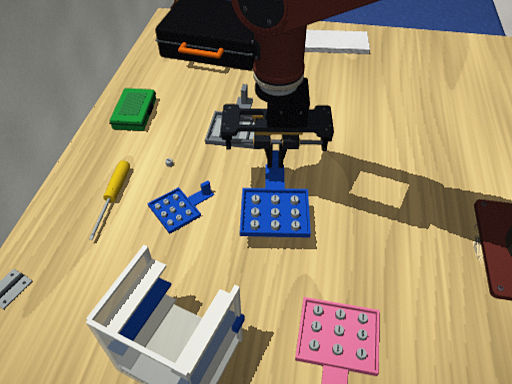

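The side view shows the tray held level in the gripper, with its body at (275,213). Nothing else has moved. Next I lift, turn to the organiser's axis and go in front of it.

Request:
send_rows:
  series:
    - [[0,0,-1,0,0],[0,0,-1.2,0,0],[0,0,-1,3,0],[0,0,-1,4,0],[0,0,0,4,0],[0,0,0,4,0],[0,0,0,4,0],[0,0,0,3,0],[0,0,0,2.4,0],[0,0,0,0,0],[0,0,0,0,0]]

```text
time: 7.98
eef_pos: [0.4873, -0.0819, 0.1024]
ee_rot: [0.798, 0.603, 0.0, 0.0]
wrist_force: [-0.0, -0.3, -1.3]
opening: 0.0116
gripper_force: 50.0
```

Request:
send_rows:
  series:
    - [[0.7,-0.1,0,0,0],[1.5,-0.2,0,0,0],[1.5,-0.2,0,0,0],[2,-0.2,0,0,0],[2,-0.2,0,0,0],[2,-0.2,0,0,0],[2,-0.2,0,0,0],[1.3,-0.1,0,0,0],[0.7,-0.1,0,0,0],[0,0,0,0,0],[0,0,0,0,0],[0,0,0,0,0]]

```text
time: 8.98
eef_pos: [0.51, 0.0536, 0.1015]
ee_rot: [0.798, 0.602, -0.0, 0.0]
wrist_force: [-0.5, 0.7, -1.7]
opening: 0.0113
gripper_force: 50.0
```

```bash
cat > look.py <<'E'
from m import *
import sys
tag=sys.argv[1]
s=get_state();print(s["time"],s["eef_pos"],s["ee_rot"],s["opening"],s["wrist_force"])
M=R.from_quat(s["ee_rot"]).as_matrix();print("yaw",np.degrees(np.arctan2(M[1,0],M[0,0])))
p=get_image("wrist");w=cloud(p,s);save(tag,p)
# everything in tool frame
l=(w-s["eef_pos"])@M;px=p["pixels"].astype(int)
blue=(px[...,2]>px[...,0]+50)&(l[...,0]>.045)&(l[...,0]<.16)&(abs(l[...,1])<.07)&(l[...,2]<.03)&(l[...,2]>-.005)
b=l[blue];print("tray",len(b),np.percentile(b,[1,50,99],axis=0).round(4))
rc=cv2.minAreaRect(b[:,:2].astype(np.float32)*1000);print(rc)
for nm,a,c in(("walls",.150,.17),("rail130",.124,.136),("rail80",.074,.086)):
    k=(w[...,2]>a)&(w[...,2]<c)&(w[...,1]>.17)&(w[...,1]<.4)&(w[...,0]>.45)&(w[...,0]<.7)
    if nm=="rail80": k&=~blue
    q=l[k]
    if len(q)<20: print(nm,len(q));continue
    print(nm,len(q),np.median(w[k][:,2]).round(4))
    for sd,g in(("R" ,q[q[:,1]>0]),("L",q[q[:,1]<0])):
        if len(g)>20: print("  ",sd,len(g),np.percentile(g,[1,50,99],axis=0).round(4).tolist(),cv2.minAreaRect(g[:,:2].astype(np.float32)*1000))
E
python3 look.py w2
```

```text
8.9833 [0.50997541 0.05357668 0.10150025] [ 7.98194007e-01  6.02400434e-01 -2.07006741e-04  3.55682073e-05] 0.011348340502160895 [-0.47820868  0.71985498 -1.65567775]
yaw 74.08402443968697
tray 27424 [[ 0.048  -0.0593  0.0062]
 [ 0.0962 -0.0004  0.015 ]
 [ 0.1328  0.0583  0.0167]]
((89.5338134765625, -0.5876846313476562), (89.00472259521484, 120.48582458496094), 0.002217100467532873)
walls 0
rail130 0
rail80 2
```

View pics/w2.png

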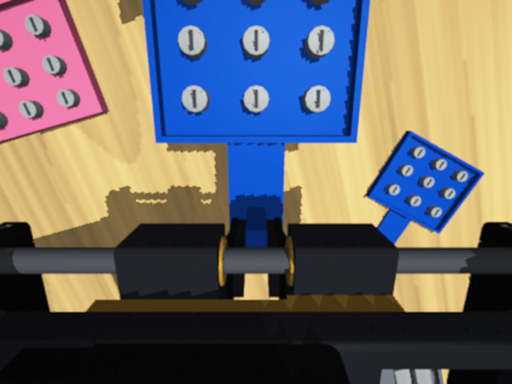

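The wrist view shows the tray square in the gripper (rear edge at row 140) and the organiser out of frame. I check the alignment with the fixed cameras.

```bash
cat > al.py <<'E'
from m import *
import sys
s=get_state();M=R.from_quat(s["ee_rot"]).as_matrix()
print(s["time"],s["eef_pos"],s["wrist_force"])
for n in("top","side"):
    p=get_image(n);save(n+sys.argv[1],p);w=cloud(p);l=(w-s["eef_pos"])@M;px=p["pixels"].astype(int)
    h=s["eef_pos"][2]
    blue=(px[...,2]>px[...,0]+50)&(l[...,0]>.062)&(l[...,0]<.175)&(abs(l[...,1])<.075)&(abs(l[...,2]-.012)<.012)
    b=l[blue];print(n,"tray tool",len(b),np.percentile(b,[.5,50,99.5],axis=0).round(4).tolist(),cv2.minAreaRect(b[:,:2].astype(np.float32)*1000) if len(b)>9 else"")
    A=np.c_[b[:,:2],np.ones(len(b))];print(" tilt",np.linalg.lstsq(A,b[:,2],rcond=None)[0].round(4))
    for nm,a,c in(("walls",.152,.17),("rail130",.125,.134)):
        k=(w[...,2]>a)&(w[...,2]<c)&(w[...,1]>.18)&(w[...,1]<.4)&(w[...,0]>.45)&(w[...,0]<.7)
        q=l[k];print(n,nm,len(q),np.percentile(q,[.5,50,99.5],axis=0).round(4).tolist(),cv2.minAreaRect(q[:,:2].astype(np.float32)*1000))
        for g in(q[q[:,1]>.03],q[q[:,1]<-.03]):
            print("   ",len(g),np.percentile(g[:,1],[1,50,99]).round(4),np.polyfit(g[:,0],g[:,1],1).round(3))
E
python3 al.py 3
```

```text
9.0333 [0.50999905 0.05337543 0.10153669] [-0.12350397 -0.36277546 -1.20256592]
top tray tool 632 [[0.0624, -0.0595, 0.0039], [0.0807, -0.0184, 0.015], [0.1746, 0.0577, 0.0218]] ((118.58761596679688, -3.7770538330078125), (140.51068115234375, 112.74422454833984), 89.96221160888672)
 tilt [-0.0405  0.0082  0.0182]
top walls 923 [[0.1732, -0.0729, -0.0621], [0.2656, 0.0049, -0.0582], [0.2978, 0.0752, -0.0511]] ((235.26992797851562, 1.342529296875), (148.97451782226562, 125.33997344970703), 89.96551513671875)
    401 [0.0325 0.0694 0.0752] [-0.138  0.1  ]
    377 [-0.073  -0.0683 -0.0318] [ 0.142 -0.1  ]
top rail130 1694 [[0.1729, -0.0691, -0.0324], [0.2353, 0.044, -0.0285], [0.2941, 0.0688, -0.024]] ((233.72293090820312, 0.8814239501953125), (122.53235626220703, 147.47718811035156), 0.027942180633544922)
    878 [0.038  0.0558 0.0688] [-0.02   0.061]
    760 [-0.0699 -0.0524 -0.0372] [ 0.022 -0.057]
side tray tool 3397 [[0.0624, -0.0598, 0.006], [0.1128, -0.0001, 0.016], [0.1569, 0.0592, 0.0198]] ((109.82546997070312, -0.14362716674804688), (95.6327896118164, 120.17538452148438), 0.0027200106997042894)
 tilt [-0.0245  0.0003  0.0176]
side walls 2184 [[0.1762, -0.0733, -0.0603], [0.2732, -0.0019, -0.0577], [0.2996, 0.0752, -0.0508]] ((237.46075439453125, 0.950592041015625), (124.58379364013672, 149.3726348876953), 0.1552029252052307)
    918 [0.032  0.0685 0.0752] [-0.136  0.1  ]
    931 [-0.0733 -0.0689 -0.0315] [ 0.143 -0.101]
side rail130 2971 [[0.1762, -0.0705, -0.0323], [0.239, 0.0446, -0.028], [0.2996, 0.0689, -0.0237]] ((237.2690887451172, -1.3991165161132812), (125.28770446777344, 143.88162231445312), 0.21524305641651154)
    1645 [0.0425 0.056  0.0688] [-0.01   0.058]
    1245 [-0.0706 -0.051  -0.0383] [-0.003 -0.052]
```

View pics/top3.png

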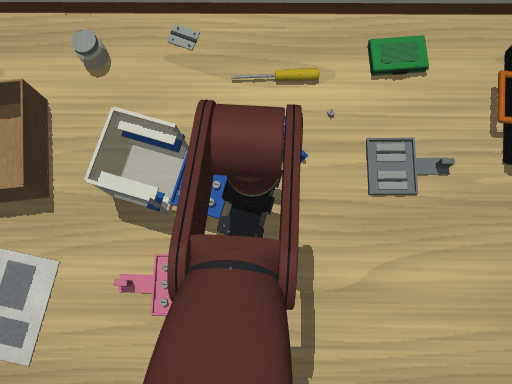

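The top view shows the tray's front edge just short of the organiser's opening, at about (185,180). The axes agree, with a lateral error of about 1 mm. Sliding in.

Request:
send_rows:
  series:
    - [[0,0.12,-0.2,0,0],[0.7,0,0,0,0],[1,0,0,0,0],[1,0,0,0,0],[1,0,0,0,0],[1,0,0,0,0],[1,0,0,0,0],[1,0,0,0,0],[1,0,0,0,0],[0.8,0,0,0,0],[0.5,0,0,0,0],[0,0,0,0,0]]

```text
time: 10.13
eef_pos: [0.5362, 0.1414, 0.1035]
ee_rot: [0.798, 0.603, 0.0, -0.0]
wrist_force: [0.2, -0.3, -1.0]
opening: 0.012
gripper_force: 50.0
```

Request:
send_rows:
  series:
    - [[0.7,0,0,0,0],[0.8,0,0,0,0],[0.8,0,0,0,0],[0.7,0,0,0,0],[0.5,0,0,0,0],[0,0,0,0,0],[0,0,0,0,0]]

```text
time: 10.72
eef_pos: [0.5456, 0.1742, 0.1035]
ee_rot: [0.798, 0.603, -0.0, 0.0]
wrist_force: [0.1, 0.5, -1.4]
opening: 0.0114
gripper_force: 50.0
```

```bash
python3 al.py 4
```

```text
10.7167 [0.54557248 0.17423628 0.10347439] [ 0.05282456  0.48788111 -1.37800889]
top tray tool 538 [[0.0642, -0.0365, 0.0068], [0.1153, -0.0119, 0.0158], [0.143, 0.0224, 0.0202]] ((109.38934326171875, -14.734489440917969), (89.4949951171875, 52.971031188964844), 51.22064971923828)
 tilt [ 0.0083 -0.0011  0.0149]
top walls 85 [[0.055, -0.0739, -0.0597], [0.077, -0.0701, -0.0564], [0.0946, -0.0668, -0.0519]] ((74.81584167480469, -70.29217529296875), (7.133795261383057, 40.786598205566406), 89.25987243652344)Traceback (most recent call last):
  File "al.py", line 15, in <module>
    print("   ",len(g),np.percentile(g[:,1],[1,50,99]).round(4),np.polyfit(g[:,0],g[:,1],1).round(3))
                       ~~~~~~~~~~~~~^^^^^^^^^^^^^^^^^^
    return _quantile_unchecked(
        a, q, axis, out, overwrite_input, method, keepdims, weights)
    return _ureduce(a,
                    func=_quantile_ureduce_func,
    ...<5 lines>...
                    overwrite_input=overwrite_input,
                    method=method)
    r = func(a, **kwargs)
    result = _quantile(arr,
                       quantiles=q,
    ...<2 lines>...
                       out=out,
                       weights=wgt)
    slices_having_nans = np.isnan(arr[-1, ...])
                                  ~~~^^^^^^^^^
IndexError: index -1 is out of bounds for axis 0 with size 0
```

Request:
send_rows:
  series:
    - [[0,0,0.2,0,0],[0.3,0,0.1,0,0],[0.3,0,0,0,0],[0.3,0,0,0,0],[0.1,0,0,0,0],[0,0,0,0,0]]

```text
time: 11.27
eef_pos: [0.5485, 0.1839, 0.1006]
ee_rot: [0.798, 0.602, 0.0, 0.0]
wrist_force: [-0.3, -0.2, -1.0]
opening: 0.0114
gripper_force: 50.0
```

Request:
send_rows:
  series:
    - [[0.1,0,0,0,0],[0.1,0,0,0,0],[0,0,0,0,0]]

```text
time: 11.52
eef_pos: [0.549, 0.1856, 0.1006]
ee_rot: [0.798, 0.602, 0.0, 0.0]
wrist_force: [0.3, 0.0, -1.3]
opening: 0.0113
gripper_force: 50.0
```

Request:
send_rows:
  series:
    - [[0.1,0,0,0,0],[0.1,0,0,0,0],[0,0,0,0,0]]

```text
time: 11.77
eef_pos: [0.5492, 0.1868, 0.1005]
ee_rot: [0.798, 0.602, -0.001, 0.0]
wrist_force: [-2.3, -3.4, -1.0]
opening: 0.0113
gripper_force: 50.0
```

Request:
send_rows:
  series:
    - [[0.1,0,0,0,0],[0,0,0.05,0,0],[0,0,0.05,0,0],[0,0,0,0,0]]

```text
time: 12.1
eef_pos: [0.5492, 0.1867, 0.0996]
ee_rot: [0.798, 0.602, -0.001, 0.001]
wrist_force: [-3.7, -8.8, 2.8]
opening: 0.0112
gripper_force: 50.0
```

Request:
send_rows:
  series:
    - [[0,0,0.05,0,0],[0,0,0.05,0,0],[0,0,0,0,0]]

```text
time: 12.35
eef_pos: [0.5493, 0.1868, 0.0995]
ee_rot: [0.798, 0.602, -0.001, 0.001]
wrist_force: [-6.9, -8.3, 8.8]
opening: 0.0116
gripper_force: 50.0
```

```bash
python3 - <<'E'
from m import *
s=get_state();M=R.from_quat(s["ee_rot"]).as_matrix();print(s["eef_pos"],s["wrist_force"],s["moment"])
a=[get_image(n)for n in("side","wrist")]
cv2.imwrite("pics/both5.png",cv2.resize(np.hstack([x["pixels"] for x in a]),(800,300))[...,::-1])
p=a[1];w=cloud(p,s);l=(w-s["eef_pos"])@M;px=p["pixels"].astype(int)
blue=(px[...,2]>px[...,0]+50)&(l[...,0]>.065)&(l[...,0]<.16)&(abs(l[...,1])<.058)&(l[...,2]<.03)&(l[...,2]>.01)
b=l[blue];A=np.c_[b[:,:2],np.ones(len(b))];print(len(b),np.linalg.lstsq(A,b[:,2],rcond=None)[0])
E
```

```text
[0.54928172 0.18676908 0.09948159] [-6.86359601 -8.26242732  8.78769384] [-1.36987385  0.86262548 -0.03983749]
20385 [-0.00399157 -0.00094134  0.01503308]
```

View pics/both5.png

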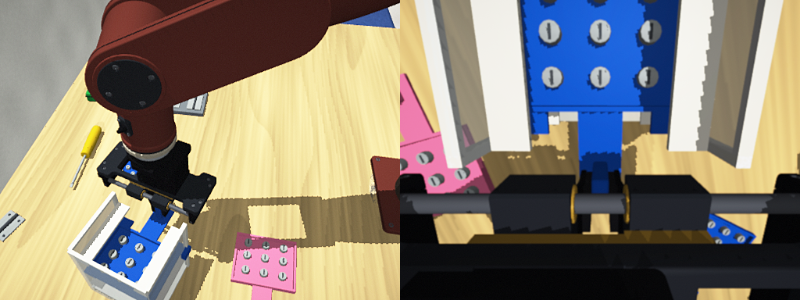

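Both views show the tray between the blue rails, centred and level, against the back stop, with stop and rail contact felt. Releasing.

Request:
send_rows:
  series:
    - [[0,0,-0.07,0,0],[0,0,0,0,0],[0,0,0,0,2],[0,0,0,0,3],[0,0,0,0,4],[0,0,0,0,5],[0,0,0,0,5],[0,0,0,0,5],[0,0,0,0,5],[0,0,0,0,5]]
  grip_force: 20

```text
time: 13.28
eef_pos: [0.5497, 0.1885, 0.0992]
ee_rot: [0.798, 0.602, 0.0, -0.0]
wrist_force: [0.5, -0.9, 0.2]
opening: 0.049
gripper_force: 0.0
```

Request:
send_rows:
  series:
    - [[0,0,-0.5,0,5],[0,0,-1,0,5],[0,0,-2,0,5],[0,0,-2,0,5],[0,0,-3,0,5],[0,0,-3,0,5],[-3,0,-2,0,5],[-3,0,0,0,5],[-3,0,0,0,5],[0,0,0,0,5],[0,0,0,0,5]]

```text
time: 14.2
eef_pos: [0.5252, 0.1008, 0.2356]
ee_rot: [0.799, 0.601, 0.001, 0.0]
wrist_force: [-0.1, -1.1, -0.6]
opening: 0.0499
gripper_force: 0.0
```

```bash
python3 - <<'E'
from m import *
s=get_state();print(s["time"],s["eef_pos"],s["wrist_force"],s["opening"])
p=get_image("wrist");sd=get_image("side")
cv2.imwrite("pics/both6.png",cv2.resize(np.hstack([sd["pixels"],p["pixels"]]),(800,300))[...,::-1])
u=np.array([np.cos(np.radians(74.05)),np.sin(np.radians(74.05))]);n=np.array([u[1],-u[0]]);o=np.array([.5762,.2805])
for nm,c,ss in(("w",p,s),("s",sd,None)):
    w=cloud(c,ss);px=c["pixels"].astype(int);d=w[...,:2]-o;X=d@u;Y=d@n
    k=(px[...,2]>px[...,0]+50)&(abs(Y)<.064)&(X>-.14)&(X<.065)&(w[...,2]>.078)&(w[...,2]<.13)
    tb=k&(X<-.07)&(w[...,2]>.115);t=k&(X>-.055)
    print(nm,"tab",X[tb].size,np.percentile(X[tb],[2,98]) if tb.any() else"",np.median(Y[tb]),np.percentile(w[tb][:,2],90) if tb.any() else"")
    print("  tray X",np.percentile(X[t],[1,99]),"Y",np.percentile(Y[t],[1,99]),"z",np.percentile(w[t][:,2],[1,50,99]))
E
```

```text
14.2 [0.52520215 0.10081081 0.23561805] [-0.14353653 -1.13979347 -0.55481448] 0.049904267809382626
w tab 391 [-0.10912927 -0.0839669 ] -0.0005265534318802169 0.12629276077042983
  tray X [-0.05463319 -0.00792488] Y [-0.05059914  0.04760528] z [0.0799472  0.08476356 0.09374862]
s tab 162 [-0.10646174 -0.08293824] -0.0021060203993749863 0.12526497748443816
  tray X [-0.05353079  0.03664532] Y [-0.02794749  0.05746246] z [0.07934035 0.08369847 0.09331274]
```

View pics/both6.png

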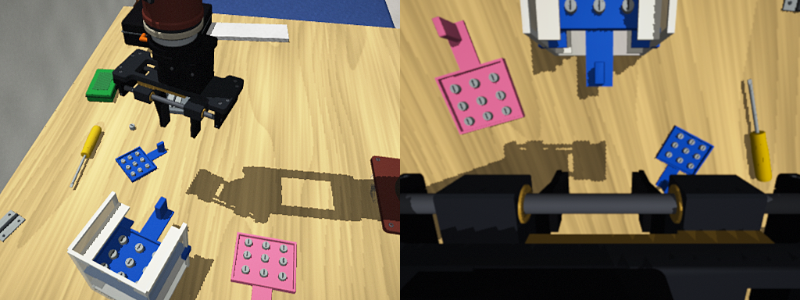

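Both views show the tray resting level on the blue rails with its tab standing out of the front. The tab is at −96 mm in the organiser's frame, against −95 mm expected. The gripper is clear.

```bash
python3 -c "
from plant import *
print(hand_in())"
```

```text
the job is handed in; nothing more can be done
None
```

The blue tray is on the middle (blue) rails against the back stop, released and level, with the grey tray left where it lay and the job handed in at about 14 s.

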